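# Pulse the spice grinder and hold it

## Robot

A 7-joint arm with a two-finger parallel gripper is mounted at the origin on a cart in front of the work surface, level with it; the furniture and walls round the work are solid. World frame = base frame: x ahead of the robot, y to its left, z up, the work surface at z = 0. Lengths are in m, angles in rad, forces in N, time in s.
With the tool pointing down it reaches from about 0.425 to 0.825 m from the base axis. Payload 3.6 kg.
Tool frame: the origin (TCP) lies at the very end of the fingers, on their centre line; the grasp point (between the pads) lies 19 mm behind it; z points along the fingers, y is the line along which they close (so a half turn about z gives the same grasp; the last joint's range is limited). The gripper opens to 85 mm and grips with 20 to 120 N. Pads are 22 mm wide; open, the fingers measure 114 mm over their backs; the gripper's body (76 mm by 85 mm) begins 54 mm behind the grasp point. The pads swing forward as they close: fully open they stand 13 mm farther back than shut.
Start: joints at [-1.274, 0.615, -0.013, 1.423, 0.008, 1.103, -0.04], TCP at [0.207, 0.616, 0.231] pointing down, gripper open.
Joint ranges: [-3.12, 3.12], [-0.3, 2.06], [-1.34, 1.32], [0.26, 2.42], [-1.36, 4.5], [0.01, 1.98], [-2.84, 2.84]. Speed limits (rad/s): [2.79, 2.79, 3.14, 3.14, 3.14, 3.14, 3.14].

## Interface

Orientations are given as a rotation vector (axis times angle).
In Python, from bench import env, order, grab_frame, camera_info gives the robot as it stands (env), with the cameras as plain functions and the job (order).
- The arm moves only by the tool shift_gripper, called by a JSON object that holds its "api" and its "payload", one argument or row to a line. Schema: {"type":"object","properties":{"deltas":{"type":"array","items":{"type":"array","items":{"type":"number"},"minItems":6,"maxItems":6},"minItems":1,"maxItems":10},"aperture":{"type":"number"},"grip_force":{"type":"number"},"only":{"type":"string"},"quiet":{"type":"boolean"},"lines":{"type":"string"}},"required":["deltas"],"additionalProperties":false}. deltas is a list of rows, 1 to 10 of them, each of 6 numbers: dx, dy, dz in shares of the most that a row can go, 1 being 50 mm, then a rotation vector rx, ry, rz in a scale on which 1.0 is 180 degrees; each row shifts and turns the commanded pose from where the row before left it, along the tool's axes as they then stand; what a row does not reach is not made up. A row lasts 1/10 s, in which the tool goes at most 0.05 m and 0.15 rad, less where a joint would pass 70% of its speed; a pose out of reach is approached as far as the arm can. aperture is the finger opening in m, set as the call begins (left out keeps the last). The fingers move at their own pace and stop on an object; grip_force is the grip in N (left out, the last holds). Time passes only in rows, so rows that do not move let the fingers close. The tool returns the time, the measured TCP pose, the force, the opening and the grip force at its end. only (a regular expression) keeps the lines of the reply that match it, lines (a string "A,B") keeps lines A to B, and quiet returns only ok. A shift or turn number past 1, either way, is cut back to 1. Input that does not fit is refused with a message, and nothing moves.
- env.sense(): the state, without advancing time (a new reading comes with each control period).
- grab_frame(name): name is "side" or "top"; returns the picture (384x512x3 uint8, red, green, blue); there is no depth.
- camera_info(name): a dict with "fx", "fy", "cx", "cy" (pixels), "R" (3x3) and "t" (3): a world point X has camera coordinates R X + t. Camera axes: x right, y down, z forward; pixel columns grow to the right and rows downward; lengths in m; the calibration is good to about 2 mm. A picture is of the moment at which its call begins. camera_info takes no time and is no camera call.
- order.job_done(): hands the job in; it is judged then, once.
The state is a dict: "clock": time; "q": joint angles; "joint_vel": joint speeds; "tau": joint torques, N m; "tool_pos": TCP position; "tool_rot": TCP orientation; "force": force on the tool from outside, world axes, zero at the start; "ft_torque": the same for the moment, N m; "gripper_width": finger opening in m; "grip_force": force on a finger pad.
Only numpy, scipy, OpenCV 4.12 (cv2) and the standard library are available. Lean on these libraries where they do the work, as an engineer would, in place of code of your own. Each camera call takes 0.05 s, during which the arm holds its last target. There are 200 camera calls.

## Task

The grinder's cup lies knocked over on the worktop: stand it upright on the worktop (bar grip up), then seat it fully in the grinder's socket, its two lugs dropping through the two notches. Twist it clockwise, seen from above, against the spring to the pulse position, half way to the lock (30 of the 60 degrees), never as far as the lock, and finish while still gripping the cup and holding it there: the program ends holding, without letting go. Leave the things round about where they stand.

Things in the scene. Friction and masses are not known exactly. Their poses are not given: they have to be found in the camera images.
- cup: Loose metal grinding cup, 102 mm tall, 0.13 to 0.26 kg, lying on its side at the start with its x and z level. Origin: centre of its neck's underside; z runs up its axis to the bar grip. Eight-sided body 54 mm across flats, from 14 to 74 mm above the origin along z, flats facing x and y; neck below, bar grip above. A half turn about z leaves it the same.
- lugs (a point): Point on the cup's axis 3 mm above its origin, axes as the cup's. Round neck here, 34 mm diameter, 0 to 14 mm along z; two lugs stick out along +x and -x, 11 mm wide, from 0 to 6 mm along z, tips 25 mm from the axis.
- bar_top (a point): Middle of the top of the cup's black bar grip, 102 mm from the cup's origin along its z, axes as the cup's. The bar stands on the body from 74 to 102 mm, is 44 mm long along x (the line of the lugs) and 16 mm thick along y.
- grinder: Round black motor base of the grinder, fixed to the worktop, 112 mm across, 60 mm tall, with a bayonet socket in its top. Origin: centre of its underside; z up. The socket's two notches lie along +x and -x. The cup goes in with its lugs and bar along the grinder's x, either way round. A half turn about z leaves it the same.
- rim (a point): Centre of the socket's mouth, level with the rim, 60 mm above the worktop, axes as the grinder's. Bore 38 mm diameter; notches 15 mm wide, out to 28 mm from the axis. Raised marks on the rim, clockwise from each notch: a bar at the notch, a round stud at 30 degrees (pulse), a pair of bars at 60 degrees (lock).
- socket (a point): Centre of the socket floor, 47.5 mm above the worktop, axes as the grinder's. With the cup seated the cup's origin is here, and 1.5 mm stay between its body and the rim.
- ring (a joint): Spring ring in the socket floor that the seated lugs carry round, in rad: 0 at rest (cup goes in), growing as the cup turns clockwise from above; pulse at 0.52, lock at 1.05. Play lets it lag the cup's turn by up to about 0.1. Its spring (0.2 N m per rad) turns it and the cup back if let go. Past about 0.2 the flange keeps the lugs from lifting out.
- spice_3: Bystander: spice jar with yellow cap, 42 mm across, 96 mm tall. Origin: centre of its underside, z up. Leave it in place.
- tin_small: Bystander: small dark lidded tin, 62 mm across, 67 mm tall. Origin: centre of its underside, z up. Leave it in place.
- tea_light: Bystander: tea light, 38 mm across, 15 mm tall. Origin: centre of its underside, z up. Leave it in place.
- tumbler: Bystander: clear glass, 81 mm across, 93 mm tall. Origin: centre of its underside, z up. Leave it in place.

How it is judged:
By the outcome, as a careful person would: the job done as asked, in the order asked, and still so for the second after the job is handed in, while the arm keeps its last pose, push and grip.
It also fails if it takes over 61 s, if anything falls off the work surface, if the arm or the gripper's body presses on something with over 40 N, if the wrist force passes 120 N, or if a joint passes its speed limit or range.

## Working session

There is one attempt and no reset: what is moved stays moved. The work goes in short steps, Python scripts to look and compute and a tool call to move; the robot and the scene stay as the last step left them, time stands still between calls to the robot, and variables do not carry over. Pictures are saved under pics/ and viewed, at most 10 in all, crops included, and the job is handed in when it is done.

```bash
ls; mkdir -p pics; python3 - <<'E'
from bench import env, order, grab_frame, camera_info
import cv2
for n in("side","top"):
    f=grab_frame(n); cv2.imwrite(f"pics/{n}0.png",cv2.resize(f[:,:,::-1],(800,600),interpolation=cv2.INTER_CUBIC))
    i=camera_info(n); print(n,i)
s=env.sense(); print(s)
E
```

```text
bench.py
pics
side {'fx': 409.7246788079934, 'fy': 409.7246788079934, 'cx': 249.66002440808873, 'cy': 190.71123554642134, 'R': array([[ 0.81406431, -0.5807563 , -0.00462787],
       [-0.27529481, -0.37884851, -0.8835647 ],
       [ 0.51138251,  0.72055252, -0.46828624]]), 't': array([-0.46054663,  0.22271278,  0.63110032])}
top {'fx': 374.7039236748128, 'fy': 374.7039236748128, 'cx': 258.0520668201334, 'cy': 181.8945011504236, 'R': array([[ 0.01344144, -0.99989596, -0.00523377],
       [-0.98982094, -0.01256397, -0.14176264],
       [ 0.14168213,  0.00708599, -0.98988684]]), 't': array([-0.00299994,  0.58692496,  1.00935633])}
{'clock': 0.1, 'q': array([-1.27347644,  0.6158346 , -0.01262884,  1.42476501,  0.00810036,
        1.10340676, -0.04042997]), 'joint_vel': array([-0.00036327, -0.00312995, -0.00138856, -0.00618492, -0.00161453,
        0.00198636, -0.0014639 ]), 'tau': array([ 1.18682838e-03, -4.70383430e+01,  2.60334564e-01, -1.71569055e+01,
        1.01458668e-02,  5.95692254e-03,  1.04986577e-05]), 'tool_pos': array([0.20658367, 0.61555866, 0.23023737]), 'tool_rot': array([-0.50630643, -3.10016096,  0.00366974]), 'force': array([-0.30744813, -0.28766379, -0.06243827]), 'ft_torque': array([-0.05774358,  0.04566486,  0.00511055]), 'grip_force': 0.0, 'gripper_width': 0.08517245908426917}
```

View pics/side0.png

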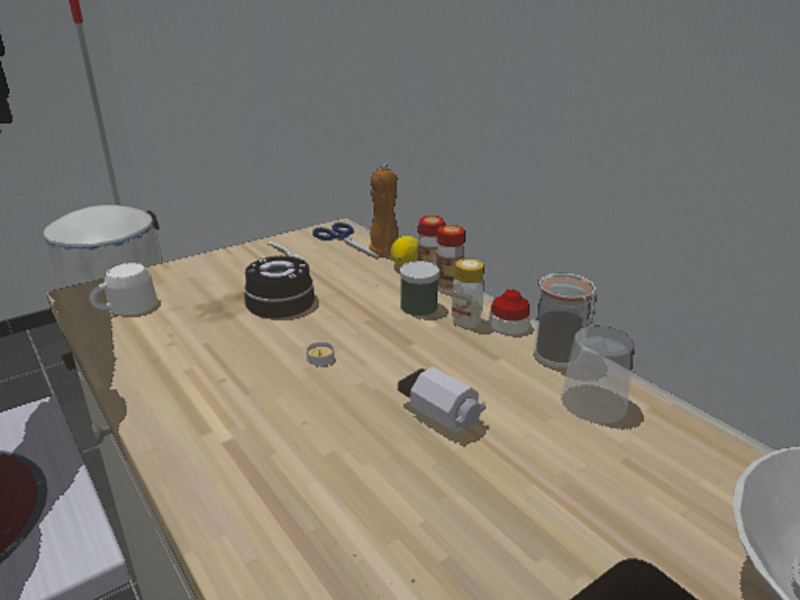

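View pics/top0.png

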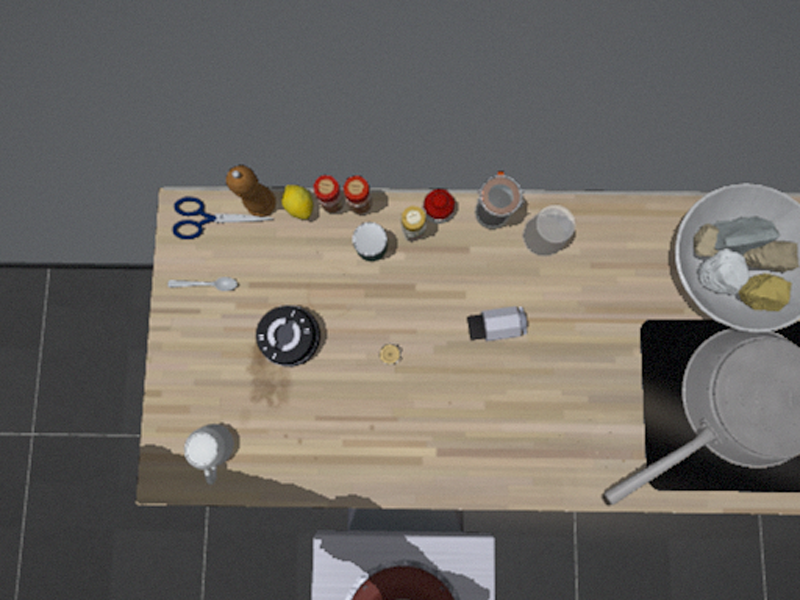

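The side view shows the cup lying near (445,400), its bar to the upper left and lugs at (475,410), with the grinder at (280,285). The top view shows the cup at (498,323), bar end left at 470 and neck right at 525, and the grinder at (288,335). I'll zoom in on both.

```bash
python3 - <<'E'
from bench import env, order, grab_frame, camera_info
import cv2,numpy as np
t=grab_frame("top");s=grab_frame("side")
np.save("t0.npy",t);np.save("s0.npy",s)
def crop(f,x,y,w=50,h=37.5): return cv2.resize(f[int(y-h/2):int(y-h/2)+int(h),int(x-w/2):int(x-w/2)+int(w)],(400,300),interpolation=cv2.INTER_CUBIC)[:,:,::-1]
def lab(f,x,y,w=48,h=36):
    x0,y0=int(x-w/2),int(y-h/2); print(x0,y0,w,h)
    return cv2.resize(f[y0:y0+h,x0:x0+w],(400,300),interpolation=cv2.INTER_CUBIC)[:,:,::-1]
a=np.vstack([np.hstack([lab(t,318,207),lab(t,184,214,64,48)]),np.hstack([lab(s,284,256,64,48),lab(s,179,183,64,48)])])
cv2.imwrite("pics/crop.png",a)
E
```

```text
294 189 48 36
152 190 64 48
252 232 64 48
147 159 64 48
```

View pics/crop.png

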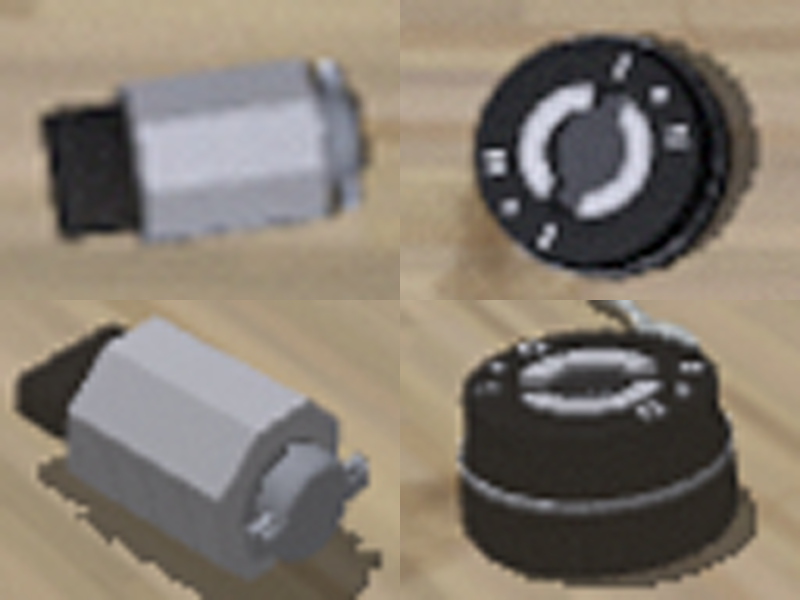

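```bash
cat > h.py <<'E'
from bench import env, order, grab_frame, camera_info
import numpy as np
from scipy.optimize import least_squares
from scipy.spatial.transform import Rotation as Ro
C={n:camera_info(n) for n in("top","side")}
def proj(n,X):
    c=C[n];p=np.atleast_2d(X)@c["R"].T+c["t"]
    return np.c_[c["fx"]*p[:,0]/p[:,2]+c["cx"],c["fy"]*p[:,1]/p[:,2]+c["cy"]]
def pix(c,s,o): return (np.array(c)+.5)/s-.5+np.array(o)
E
cat > fit.py <<'E'
from h import *
# grinder
T=lambda *c:pix(c,6.25,(152,190)); S=lambda *c:pix(c,6.25,(147,159))
tm=np.array([T(222,67),T(259,95),T(276,138),T(147,237),T(110,207),T(93,163)]); ctr=S(190,80)
def g(p):
    x,y,z,th,r=p
    a=th-np.deg2rad([0,30,60,180,210,240])
    X=np.c_[x+r*np.cos(a),y+r*np.sin(a),0*a+z]
    return np.r_[(proj("top",X)-tm).ravel(),(proj("side",[x,y,z])[0]-ctr)*2]
f=least_squares(g,[.6,.3,.06,0,.04]);print("grinder",f.x,np.rad2deg(f.x[3]),f.fun.round(1))
# cup: x,y of origin, z, yaw of cup z-axis
T=lambda *c:pix(c,400/48,(294,189)); S=lambda *c:pix(c,6.25,(252,232))
w=11.2;P=[]
# (cam, local (lat,up,along) where lat = left of axis direction, pixel)
tp=[((22,8,102),(42,112),-1),((22,8,102),(62,240),1),((w,27,74),(138,122),-1),((w,27,74),(145,195),1),
    ((25,0,3),(325,62),-1),((25,0,3),(348,210),1)]
sp=[((w,27,74),(155,15),-1),((w,27,74),(108,62),1),((w,27,14),(308,100),-1),((w,27,14),(262,135),1),((27,w,14),(220,200),1),((27,w,74),(72,108),1),
    ((25,0,3),(265,225),1),((25,0,3),(358,165),-1)]
# sign: -1 = far side (+x world), +1 near robot/camera
def cu(p):
    x,y,z,th=p;a=np.array([np.cos(th),np.sin(th),0]);l=np.array([-a[1],a[0],0]);u=np.array([0,0,1])
    r=[]
    for n,L,F in(("top",tp,T),("side",sp,S)):
        for (q,h,s),c,sg in L:
            X=np.array([x,y,z])+(sg*q*l+h*u+s*a)/1e3
            r+=list(proj(n,X)[0]-F(*c))
    return r
for y0 in(-.15,):
    f=least_squares(cu,[.6,y0,.027,1.5]);print("cup",f.x,np.rad2deg(f.x[3]),np.array(f.fun).reshape(-1,2).round(1).tolist())
E
python3 fit.py
```

```text
grinder [ 0.49534584  0.21232767  0.06045314 -0.37755846  0.04009529] -21.632506347414 [ 0.2 -0.6  0.2 -0.5  0.3 -0.4  0.3 -0.6  0.3 -0.5  0.3 -0.5 -1.5  0.1]
cup [ 0.53024862 -0.21376878  0.02732936  1.75418333] 100.50730117293557 [[-0.0, -0.3], [0.5, -0.1], [-0.1, 0.0], [0.6, -0.7], [-0.0, -1.0], [0.7, -1.3], [-0.5, 0.1], [-0.9, -2.5], [0.2, -0.6], [-0.2, -0.8], [0.5, -0.0], [-1.0, 0.7], [-1.4, 3.3], [0.8, 0.3]]
```

The crop shows the grinder's bar, stud and pair marks clearly, about 30° apart. In the fits, the rim comes out at z=60.5 mm and the cup axis at z=27.3 mm, both as expected. Two of my hand-picked side-view points fit badly, so I'll refit robustly.

```bash
sed -i 's/least_squares(cu,\[.6,y0,.027,1.5\])/least_squares(cu,[.6,y0,.027,1.5],loss="soft_l1",f_scale=.4)/' fit.py; python3 fit.py
cat >> h.py <<'E'
def delta(pos,R):
    s=env.sense();R0=Ro.from_rotvec(s["tool_rot"])
    print("t",round(s["clock"],2),"d",R0.inv().apply(np.array(pos)-s["tool_pos"]).round(4),"rot",(R0.inv()*R).as_rotvec().round(4))
def tool(az_y,tilt=0):  # down tool, y closing at azimuth az_y(rad), then turned about own y by tilt
    y=np.array([np.cos(az_y),np.sin(az_y),0]);z=np.array([0,0,-1.]);x=np.cross(y,z)
    return Ro.from_matrix(np.c_[x,y,z])*Ro.from_rotvec([0,tilt,0])
E
python3 - <<'E'
from h import *
R=tool(np.deg2rad(10.5))
print(R.as_matrix().round(2)); delta([.5193,-.1548,.2],R)
E
```

```text
grinder [ 0.49534584  0.21232767  0.06045314 -0.37755846  0.04009529] -21.632506347414 [ 0.2 -0.6  0.2 -0.5  0.3 -0.4  0.3 -0.6  0.3 -0.5  0.3 -0.5 -1.5  0.1]
cup [ 0.52959213 -0.21383363  0.02726479  1.74469944] 99.96391453379701 [[-0.0, -0.4], [0.4, -0.2], [-0.1, -0.0], [0.5, -0.7], [0.1, -0.8], [0.6, -1.1], [-0.5, 0.1], [-1.0, -2.5], [0.1, -0.4], [-0.5, -0.7], [0.2, 0.1], [-1.1, 0.7], [-1.7, 3.4], [0.7, 0.5]]
[[-0.18  0.98  0.  ]
 [ 0.98  0.18  0.  ]
 [ 0.    0.   -1.  ]]
t 0.2 d [-0.5416 -0.631   0.0316] rot [-1.5000e-03  8.0000e-04  1.0637e+00]
```

The rows are not in the units I measure in: shifts go in shares of 50 mm and turns go in shares of 180 degrees. I convert before sending: -0.045 m is -0.9, -0.02 m is -0.4.

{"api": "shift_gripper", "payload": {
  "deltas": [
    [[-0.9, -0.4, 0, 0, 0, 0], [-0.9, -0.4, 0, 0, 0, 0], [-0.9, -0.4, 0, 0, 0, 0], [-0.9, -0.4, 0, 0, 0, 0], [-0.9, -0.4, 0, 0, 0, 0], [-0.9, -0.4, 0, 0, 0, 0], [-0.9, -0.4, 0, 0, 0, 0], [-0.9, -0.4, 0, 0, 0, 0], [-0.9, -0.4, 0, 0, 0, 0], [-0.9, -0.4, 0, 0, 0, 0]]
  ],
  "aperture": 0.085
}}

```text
refused: deltas[0]: the value is too long (schema: maxItems 6). Nothing was moved.
```

I used the wrong layout. The manual says a list of rows, each a list of 6 numbers; once more.

{"api": "shift_gripper", "payload": {
  "deltas": [
    [-0.9, -0.4, 0, 0, 0, 0],
    [-0.9, -0.4, 0, 0, 0, 0],
    [-0.9, -0.4, 0, 0, 0, 0],
    [-0.9, -0.4, 0, 0, 0, 0],
    [-0.9, -0.4, 0, 0, 0, 0],
    [-0.9, -0.4, 0, 0, 0, 0],
    [-0.9, -0.4, 0, 0, 0, 0],
    [-0.9, -0.4, 0, 0, 0, 0],
    [-0.9, -0.4, 0, 0, 0, 0],
    [-0.9, -0.4, 0, 0, 0, 0]
  ],
  "aperture": 0.085
}}

```text
clock: 1.2
tool_pos: [0.5709, 0.2819, 0.2312]
tool_rot: [-0.506, -3.1, 0.0]
force: [2.0, 0.1, 0.2]
gripper_width: 0.0844
grip_force: 0.0
```

{"api": "shift_gripper", "payload": {
  "deltas": [
    [-0.18, -0.86, 0.06, 0, 0, 0],
    [-0.18, -0.86, 0.06, 0, 0, 0],
    [-0.18, -0.86, 0.06, 0, 0, 0],
    [-0.18, -0.86, 0.06, 0, 0, 0],
    [-0.18, -0.86, 0.06, 0, 0, 0],
    [-0.18, -0.86, 0.06, 0, 0, 0],
    [-0.18, -0.86, 0.06, 0, 0, 0],
    [-0.18, -0.86, 0.06, 0, 0, 0],
    [-0.18, -0.86, 0.06, 0, 0, 0],
    [-0.18, -0.86, 0.06, 0, 0, 0]
  ]
}}

```text
clock: 2.2
tool_pos: [0.5179, -0.1545, 0.2013]
tool_rot: [0.506, 3.1, 0.0]
force: [1.2, -0.4, -0.2]
gripper_width: 0.0849
grip_force: 0.0
```

{"api": "shift_gripper", "payload": {
  "deltas": [
    [0, 0, 0, 0, 0, 0.0446],
    [0, 0, 0, 0, 0, 0.0446],
    [0, 0, 0, 0, 0, 0.0446],
    [0, 0, 0, 0, 0, 0.0446],
    [0, 0, 0, 0, 0, 0.0446],
    [0, 0, 0, 0, 0, 0.0446],
    [0, 0, 0, 0, 0, 0.0446],
    [0, 0, 0, 0, 0, 0.0223],
    [0, 0, 0, 0, 0, 0]
  ]
}}

```text
clock: 3.1
tool_pos: [0.5183, -0.1526, 0.2011]
tool_rot: [-1.991, -2.429, 0.001]
force: [-0.0, 0.2, -0.3]
gripper_width: 0.0849
grip_force: 0.0
```

```bash
python3 - <<'E'
from h import *
delta([.519,-.155,.2],tool(np.deg2rad(10),-.44)); print(env.sense()["q"].round(2))
E
```

```text
t 3.1 d [-0.0025  0.0003  0.0011] rot [ 0.0046 -0.4399  0.0228]
[ 0.03  0.49  0.33  1.79 -0.2   0.89  0.64]
```

In the tool's units: -0.0025 m is -0.05, 0.14 rad is 0.0446.

{"api": "shift_gripper", "payload": {
  "deltas": [
    [-0.05, 0, 0, 0, 0, 0.0064],
    [0, 0, 0, 0, 0.0446, 0],
    [0, 0, 0, 0, 0.0446, 0],
    [0, 0, 0, 0, 0.0446, 0],
    [0, 0, 0, 0, 0.0446, 0],
    [0, 0, 0, 0, 0.0446, 0],
    [0, 0, 0, 0, 0.0446, 0],
    [0, 0, 0, 0, 0.0446, 0],
    [0, 0, 0, 0, 0.0446, 0],
    [0, 0, 0, 0, 0, 0]
  ]
}}

```text
clock: 4.1
tool_pos: [0.5169, -0.1581, 0.196]
tool_rot: [-1.376, -1.627, -0.857]
force: [-1.1, -0.6, -0.0]
gripper_width: 0.0848
grip_force: 0.0
```

```bash
python3 - <<'E'
from h import *
delta([.519,-.155,.08],tool(np.deg2rad(10),1.13)); print(env.sense()["q"].round(2))
E
```

```text
t 4.1 d [-0.1034  0.0035  0.0526] rot [-0.0012  0.0061 -0.0084]
[ 0.62  0.93  0.01  1.4  -0.7   1.74  1.03]
```

In the tool's units: -0.04 m is -0.8, -0.02 m is -0.4.

{"api": "shift_gripper", "payload": {
  "deltas": [
    [-0.8, 0, 0.4, 0, 0, 0],
    [-0.8, 0, 0.4, 0, 0, 0],
    [-0.4, 0, 0.2, 0, 0, 0],
    [0, 0, 0, 0, 0, 0]
  ]
}}

```text
clock: 4.5
tool_pos: [0.5175, -0.1527, 0.0877]
tool_rot: [-1.37, -1.636, -0.856]
force: [0.0, 0.4, 0.6]
gripper_width: 0.0851
grip_force: 0.0
```

```bash
python3 - <<'E'
from h import *
delta([.519,-.155,.08],tool(np.deg2rad(10),1.13)); print(env.sense()["q"].round(2))
E
```

```text
t 4.5 d [-0.0081  0.001   0.0011] rot [-0.0052  0.0092 -0.0013]
[ 0.61  1.07  0.01  1.42 -0.69  1.61  1.13]
```

In the tool's units: 0.045 m is 0.9, -0.02 m is -0.4, -0.14 rad is -0.0446.

{"api": "shift_gripper", "payload": {
  "deltas": [
    [0.9, 0, -0.4, 0, 0, 0],
    [0.9, 0, -0.4, 0, 0, 0],
    [0.4, 0, -0.2, 0, -0.0446, 0],
    [0, 0, 0, 0, -0.0446, 0],
    [0, 0, 0, 0, -0.0446, 0],
    [0, 0, 0, 0, -0.0446, 0],
    [0, 0, 0, 0, -0.0446, 0],
    [0, 0, 0, 0, -0.0446, 0],
    [0, 0, 0, 0, -0.0446, 0],
    [0, 0, 0, 0, -0.0446, 0]
  ]
}}

```text
clock: 5.5
tool_pos: [0.5193, -0.1507, 0.2147]
tool_rot: [2.008, 2.402, 0.004]
force: [-0.1, 0.7, -0.8]
gripper_width: 0.0847
grip_force: 0.0
```

{"api": "shift_gripper", "payload": {
  "deltas": [
    [0, 0, 0, 0, -0.0446, 0],
    [0, 0, 0, 0, -0.0446, 0],
    [0, 0, 0, 0, -0.0446, 0],
    [0, 0, 0, 0, 0, 0]
  ]
}}

```text
clock: 5.9
tool_pos: [0.5197, -0.141, 0.2103]
tool_rot: [1.776, 2.158, -0.374]
force: [-0.2, 1.7, -0.4]
gripper_width: 0.085
grip_force: 0.0
```

```bash
python3 - <<'E'
from h import *
R=tool(np.deg2rad(10),-.44)
a=np.array([np.cos(1.745),np.sin(1.745),0]);g=np.array([.5296,-.2138,.027])+.06*a
tip=g+R.apply([0,0,.019]);print(g,tip)
delta(tip+[0,0,.1],R);delta(tip,R); print(env.sense()["q"].round(2))
E
```

```text
[ 0.51920056 -0.15470811  0.027     ] [ 0.52060587 -0.16267801  0.00980972]
t 5.9 d [ 0.021  -0.0034  0.1006] rot [ 0.0095 -0.0236  0.0171]
t 5.9 d [ 0.0614 -0.0036  0.192 ] rot [ 0.0095 -0.0236  0.0171]
[-0.42  0.5   0.61  1.93  0.19  0.67  0.17]
```

In the tool's units: 0.045 m is 0.9, 0.01 m is 0.2, -0.012 rad is -0.0038.

{"api": "shift_gripper", "payload": {
  "deltas": [
    [0.2, -0.034, 0.9, 0.0016, -0.0038, 0.0029],
    [0.2, -0.034, 0.9, 0.0016, -0.0038, 0.0025],
    [0, 0, 0, 0, 0, 0]
  ]
}}

```text
clock: 6.2
tool_pos: [0.5146, -0.1697, 0.1164]
tool_rot: [1.807, 2.118, -0.417]
force: [-1.8, 0.4, -0.2]
gripper_width: 0.0849
grip_force: 0.0
```

```bash
python3 - <<'E'
from h import *
R=tool(np.deg2rad(10),-.44)
delta(np.array([.5206,-.1627,.013]),R)
E
```

```text
t 6.2 d [0.0494 0.0082 0.0909] rot [-0.0183  0.0006 -0.0118]
```

{"api": "shift_gripper", "payload": {
  "deltas": [
    [0, 0, 0, 0, 0, 0],
    [0, 0, 0, 0, 0, 0],
    [0, 0, 0, 0, 0, 0]
  ]
}}

```text
clock: 6.5
tool_pos: [0.5196, -0.1706, 0.123]
tool_rot: [1.802, 2.108, -0.402]
force: [0.0, 0.5, 0.0]
gripper_width: 0.0851
grip_force: 0.0
```

```bash
python3 - <<'E'
from h import *
R=tool(np.deg2rad(10),-.44)
delta(np.array([.5206,-.1627,.013]),R)
E
```

```text
t 6.5 d [0.0542 0.0018 0.0961] rot [-0.0036  0.004  -0.0176]
```

In the tool's units: 0.021 m is 0.42, 0.018 m is 0.36, -0.009 rad is -0.0029.

{"api": "shift_gripper", "payload": {
  "deltas": [
    [0.24, 0.02, 0.42, 0, 0, -0.0029],
    [0.24, 0.02, 0.42, 0, 0, -0.0029],
    [0.24, 0, 0.42, 0, 0, 0],
    [0.2, 0, 0.36, 0, 0, 0],
    [0, 0, 0, 0, 0, 0],
    [0, 0, 0, 0, 0, 0],
    [0, 0, 0, 0, 0, 0]
  ]
}}

```text
clock: 7.2
tool_pos: [0.5193, -0.1638, 0.0291]
tool_rot: [1.784, 2.127, -0.41]
force: [-0.2, -1.0, -0.8]
gripper_width: 0.0852
grip_force: 0.0
```

```bash
python3 - <<'E'
from h import *
R=tool(np.deg2rad(10),-.44)
delta(np.array([.5206,-.1627,.013]),R)
import cv2
for n,c in(("top",(318,207)),("side",(284,256))):
    f=grab_frame(n);x,y=c;np.save(n+"1.npy",f)
    i=cv2.resize(f[y-60:y+60,x-40:x+40],(400,600),interpolation=cv2.INTER_CUBIC)[:,:,::-1]
    im=i if n=="top" else np.hstack([im,i])
cv2.imwrite("pics/g1.png",im)
E
```

```text
t 7.2 d [0.0077 0.0015 0.0141] rot [-0.0061  0.0047  0.0017]
```

View pics/g1.png

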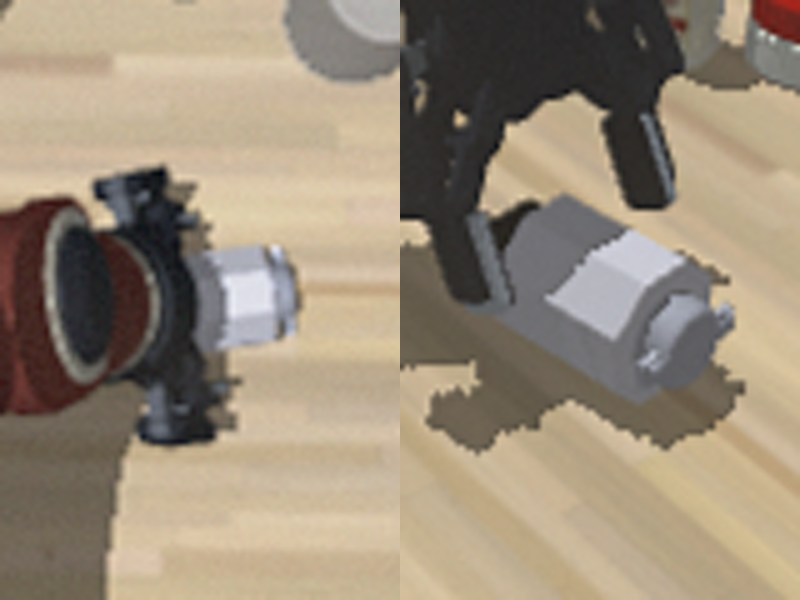

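The fingers straddle the rear half of the body, and nothing is touching yet. I'll go down the rest of the way and grip.

In the tool's units: 0.007 m is 0.14, 0.001 m is 0.02.

{"api": "shift_gripper", "payload": {
  "deltas": [
    [0.08, 0.02, 0.14, 0, 0, 0],
    [0.06, 0, 0.14, 0, 0, 0],
    [0, 0, 0, 0, 0, 0],
    [0, 0, 0, 0, 0, 0]
  ],
  "aperture": 0.085
}}

```text
clock: 7.7
tool_pos: [0.5185, -0.163, 0.011]
tool_rot: [1.785, 2.13, -0.415]
force: [-0.1, 0.4, -0.2]
gripper_width: 0.085
grip_force: 0.0
```

{"api": "shift_gripper", "payload": {
  "deltas": [
    [0, 0, 0, 0, 0, 0],
    [0, 0, 0, 0, 0, 0],
    [0, 0, 0, 0, 0, 0],
    [0, 0, 0, 0, 0, 0],
    [0, 0, 0, 0, 0, 0],
    [0, 0, 0, 0, 0, 0]
  ],
  "aperture": 0.03,
  "grip_force": 50
}}

```text
clock: 8.3
tool_pos: [0.5196, -0.1628, 0.012]
tool_rot: [1.784, 2.129, -0.412]
force: [-0.3, 1.8, 6.0]
gripper_width: 0.0536
grip_force: 53.1
```

In the tool's units: -0.028 m is -0.56, -0.012 m is -0.24, 0.13 rad is 0.0414.

```bash
python3 - <<'E'
from h import *
s=env.sense();R=Ro.from_rotvec(s["tool_rot"]);z=np.array([np.cos(1.745),np.sin(1.745),0])
np.save("grasp.npy",[R.inv().apply(np.array([.5296,-.2138,.027])-s["tool_pos"]),R.inv().apply(z)]);print(np.load("grasp.npy").round(4))
E
```

```text
[[-5.340e-02  9.000e-04  8.700e-03]
 [ 9.030e-01  0.000e+00 -4.296e-01]]
```

{"api": "shift_gripper", "payload": {
  "deltas": [
    [-0.24, 0, -0.56, 0, 0, 0],
    [-0.24, 0, -0.56, 0, 0, 0],
    [-0.24, 0, -0.56, 0, 0, 0],
    [0, 0, 0, 0, 0.0414, 0],
    [0, 0, 0, 0, 0.0414, 0],
    [0, 0, 0, 0, 0.0414, 0],
    [0, 0, 0, 0, 0.0414, 0],
    [0, 0, 0, 0, 0.0414, 0],
    [0, 0, 0, 0, 0.0414, 0],
    [0, 0, 0, 0, 0.0414, 0]
  ]
}}

```text
clock: 9.3
tool_pos: [0.5182, -0.1605, 0.1026]
tool_rot: [-1.77, -2.098, -0.414]
force: [0.1, 0.2, -2.4]
gripper_width: 0.0529
grip_force: 54.0
```

{"api": "shift_gripper", "payload": {
  "deltas": [
    [0, 0, 0, 0, 0.0414, 0],
    [0, 0, 0, 0, 0.0414, 0],
    [0, 0, 0, 0, 0.0414, 0],
    [0, 0, 0, 0, 0.0414, 0],
    [0, 0, 0, 0, 0.0414, 0],
    [0, 0, 0, 0, 0, 0],
    [0, 0, 0, 0, 0, 0],
    [0, 0, 0, 0, 0, 0],
    [0, 0, 0, 0, 0, 0]
  ]
}}

```text
clock: 10.2
tool_pos: [0.5199, -0.1584, 0.1048]
tool_rot: [-1.379, -1.638, -0.85]
force: [-0.3, 0.1, -1.0]
gripper_width: 0.0532
grip_force: 54.1
```

```bash
cat > held.py <<'E'
from h import *
s=env.sense();R=Ro.from_rotvec(s["tool_rot"]);o,z=np.load("grasp.npy");Z=R.apply(z)
print("cup origin",(s["tool_pos"]+R.apply(o)).round(4),"axis",Z.round(3),"fix rot",R.inv().apply(np.cross(Z,[0,0,1])).round(3),"down in tool",R.inv().apply([0,0,-1]).round(3),"F",s["force"].round(1),"q",s["q"].round(2))
E
python3 held.py
```

```text
cup origin [ 0.5231 -0.1738  0.053 ] axis [0.005 0.015 1.   ] fix rot [-0.003  0.014 -0.006] down in tool [-0.897  0.007  0.442] F [-0.3  0.1 -1. ] q [ 0.77  1.07 -0.3   1.4  -0.51  1.52  0.93]
```

In the tool's units: -0.018 m is -0.36, -0.006 m is -0.12, 0.014 rad is 0.0045.

{"api": "shift_gripper", "payload": {
  "deltas": [
    [-0.36, 0, 0.18, -0.001, 0.0045, -0.0019],
    [-0.36, 0, 0.18, 0, 0, 0],
    [-0.12, 0, 0.06, 0, 0, 0],
    [0, 0, 0, 0, 0, 0],
    [0, 0, 0, 0, 0, 0],
    [0, 0, 0, 0, 0, 0],
    [0, 0, 0, 0, 0, 0]
  ]
}}

```text
clock: 10.9
tool_pos: [0.5191, -0.1587, 0.0566]
tool_rot: [-1.369, -1.628, -0.865]
force: [0.2, 0.6, -1.8]
gripper_width: 0.0532
grip_force: 54.1
```

```bash
python3 held.py
python3 - <<'E'
from h import *
import cv2
for n,c in(("top",(318,207)),("side",(284,256))):
    f=grab_frame(n);x,y=c
    i=cv2.resize(f[y-60:y+60,x-40:x+40],(400,600),interpolation=cv2.INTER_CUBIC)[:,:,::-1]
    im=i if n=="top" else np.hstack([im,i])
cv2.imwrite("pics/g2.png",im)
E
```

```text
cup origin [ 0.5225 -0.1733  0.0046] axis [ 0.002 -0.002  1.   ] fix rot [-0.001 -0.003 -0.002] down in tool [-0.904  0.002  0.427] F [ 0.2  0.6 -1.8] q [ 0.77  1.15 -0.3   1.39 -0.5   1.49  0.98]
```

View pics/g2.png

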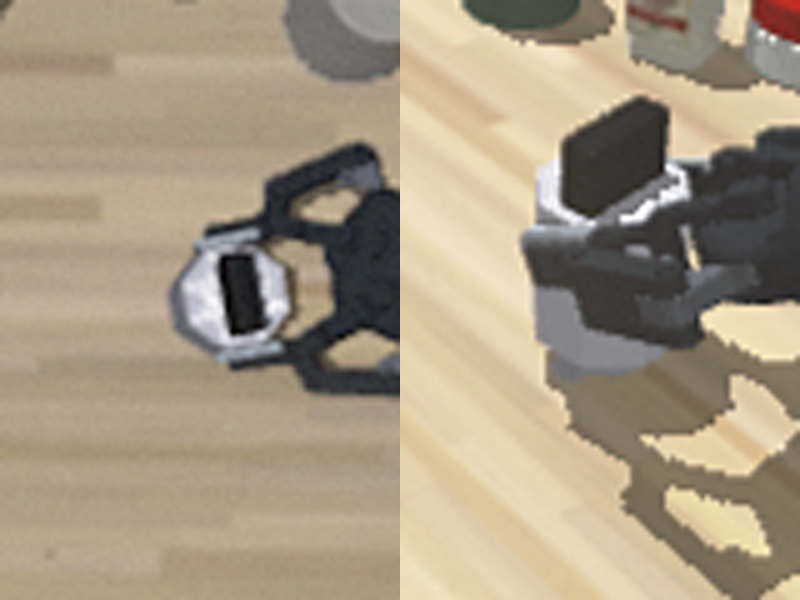

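The cup is held upright with its bar up, at about crop (240,295) in the top view. It sits a few mm above the table, so I'll lower it until it touches.

In the tool's units: -0.002 m is -0.04, -0.001 m is -0.02.

{"api": "shift_gripper", "payload": {
  "deltas": [
    [-0.04, 0, 0.02, 0, 0, 0],
    [-0.02, 0, 0.01, 0, 0, 0],
    [0, 0, 0, 0, 0, 0],
    [0, 0, 0, 0, 0, 0],
    [0, 0, 0, 0, 0, 0]
  ]
}}

```text
clock: 11.5
tool_pos: [0.5187, -0.1585, 0.0525]
tool_rot: [-1.369, -1.627, -0.864]
force: [0.1, 1.0, -2.8]
gripper_width: 0.0534
grip_force: 54.1
```

```bash
python3 held.py
```

```text
cup origin [ 5.22e-01 -1.73e-01  5.00e-04] axis [ 0.004 -0.003  1.   ] fix rot [-0.001 -0.003 -0.003] down in tool [-0.904  0.003  0.427] F [ 0.1  1.  -2.8] q [ 0.77  1.15 -0.3   1.39 -0.5   1.48  0.98]
```

{"api": "shift_gripper", "payload": {
  "deltas": [
    [-0.02, 0, 0.01, 0, 0, 0],
    [0, 0, 0, 0, 0, 0],
    [0, 0, 0, 0, 0, 0]
  ]
}}

```text
clock: 11.8
tool_pos: [0.5188, -0.1584, 0.0518]
tool_rot: [-1.368, -1.626, -0.865]
force: [0.1, -0.9, -0.8]
gripper_width: 0.0533
grip_force: 54.3
```

```bash
python3 held.py
```

```text
cup origin [ 5.221e-01 -1.729e-01 -2.000e-04] axis [ 0.003 -0.003  1.   ] fix rot [-0.001 -0.004 -0.002] down in tool [-0.905  0.003  0.426] F [ 0.1 -0.9 -0.8] q [ 0.77  1.15 -0.3   1.39 -0.5   1.48  0.98]
```

In the tool's units: -0.001 m is -0.02, 0.0005 m is 0.01.

{"api": "shift_gripper", "payload": {
  "deltas": [
    [-0.02, 0, 0.01, 0, 0, 0],
    [0, 0, 0, 0, 0, 0],
    [0, 0, 0, 0, 0, 0]
  ]
}}

```text
clock: 12.1
tool_pos: [0.5188, -0.1584, 0.0517]
tool_rot: [-1.367, -1.626, -0.866]
force: [-1.3, -2.2, 4.9]
gripper_width: 0.0527
grip_force: 54.6
```

{"api": "shift_gripper", "payload": {
  "deltas": [
    [-0.02, 0, 0.01, 0, 0, 0],
    [0, 0, 0, 0, 0, 0],
    [0, 0, 0, 0, 0, 0]
  ]
}}

```text
clock: 12.4
tool_pos: [0.5188, -0.1584, 0.0517]
tool_rot: [-1.366, -1.625, -0.867]
force: [-1.3, -1.7, 9.0]
gripper_width: 0.0533
grip_force: 55.0
```

```bash
python3 held.py
```

```text
cup origin [ 5.221e-01 -1.727e-01 -3.000e-04] axis [ 0.003 -0.006  1.   ] fix rot [-0.001 -0.007 -0.002] down in tool [-0.906  0.002  0.424] F [-1.3 -1.7  9. ] q [ 0.77  1.16 -0.3   1.39 -0.5   1.48  0.98]
```

In the tool's units: 0.001 m is 0.02, -0.0005 m is -0.01.

{"api": "shift_gripper", "payload": {
  "deltas": [
    [0.02, 0, -0.01, 0, 0, 0],
    [0, 0, 0, 0, 0, 0]
  ]
}}

```text
clock: 12.6
tool_pos: [0.5188, -0.1584, 0.0517]
tool_rot: [-1.367, -1.626, -0.866]
force: [-1.3, -2.3, 5.4]
gripper_width: 0.0529
grip_force: 54.6
```

{"api": "shift_gripper", "payload": {
  "deltas": [
    [0, 0, 0, 0, 0, 0],
    [0, 0, 0, 0, 0, 0],
    [0, 0, 0, 0, 0, 0],
    [0, 0, 0, 0, 0, 0]
  ],
  "aperture": 0.085
}}

```text
clock: 13.0
tool_pos: [0.5186, -0.1583, 0.0499]
tool_rot: [-1.369, -1.626, -0.864]
force: [0.9, -0.6, -0.4]
gripper_width: 0.0851
grip_force: 0.0
```

{"api": "shift_gripper", "payload": {
  "deltas": [
    [0, 0, -0.3, 0, 0, 0],
    [0, 0, -0.7, 0, 0, 0],
    [0, 0, -0.8, 0, 0, 0],
    [0, 0, -0.8, 0, 0, 0],
    [0.6, 0, -0.6, 0, 0, 0],
    [0.6, 0, -0.6, 0, 0, 0],
    [0.6, 0, 0, 0, -0.0446, 0],
    [0, 0, 0, 0, -0.0446, 0],
    [0, 0, 0, 0, -0.0446, 0],
    [0, 0, 0, 0, -0.0446, 0]
  ]
}}

```text
clock: 14.0
tool_pos: [0.5424, -0.2905, 0.2134]
tool_rot: [-1.716, -2.041, -0.495]
force: [0.5, 0.6, 0.5]
gripper_width: 0.085
grip_force: 0.0
```

{"api": "shift_gripper", "payload": {
  "deltas": [
    [0, 0, 0, 0, -0.0446, 0],
    [0, 0, 0, 0, -0.0446, 0],
    [0, 0, 0, 0, -0.0446, 0],
    [0, 0, 0, 0, -0.0446, 0],
    [0, 0, 0, 0, 0, 0],
    [0, 0, 0, 0, 0, 0]
  ]
}}

```text
clock: 14.6
tool_pos: [0.5424, -0.2887, 0.213]
tool_rot: [-2.011, -2.4, -0.007]
force: [-0.6, -0.5, -0.0]
gripper_width: 0.0846
grip_force: 0.0
```

```bash
python3 - <<'E'
from h import *
import cv2
t=grab_frame("top");s=grab_frame("side");np.save("t2.npy",t);np.save("s2.npy",s)
p=proj("top",[.522,-.173,.06])[0];q=proj("side",[.522,-.173,.06])[0]
o=[]
for f,c in((t,p),(s,q)):
    x,y=int(c[0])-24,int(c[1])-30;print(x,y);o.append(cv2.resize(f[y:y+72,x:x+48],(400,600),interpolation=cv2.INTER_CUBIC)[:,:,::-1])
cv2.imwrite("pics/up.png",np.hstack(o))
E
```

```text
298 175
261 211
```

View pics/up.png

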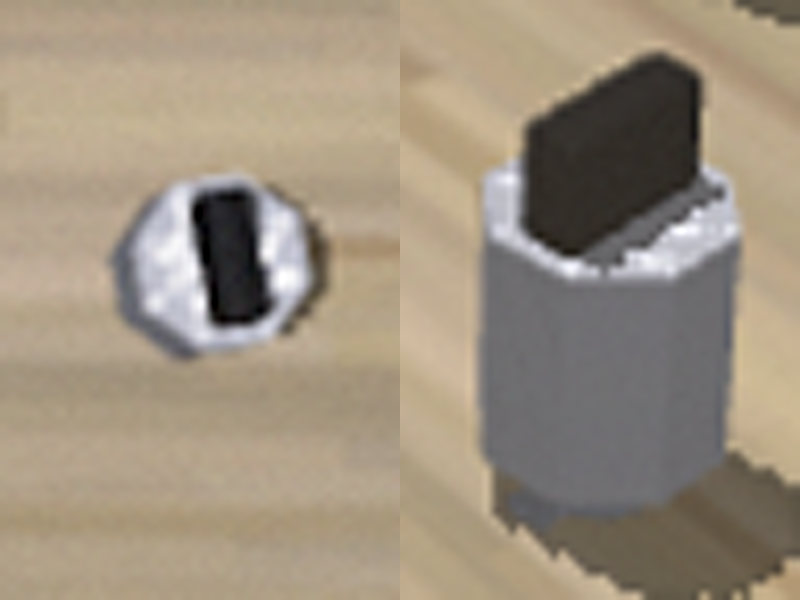

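The cup stands upright on its own. The bar top is centred at about (232,257) in the top crop, leaning about 6°. Next I'll work out the bar-top position.

```bash
python3 - <<'E'
from h import *
T=lambda *c:pix(c,400/48,(298,175));S=lambda *c:pix(c,400/48,(261,211))
tp=[((22,8,102),(258,187)),((22,-8,102),(195,193))]  # placeholder ids: far end (+x)
pts=[("top",(22,8,102),T(195,193)),("top",(22,-8,102),T(258,187)),("top",(-22,8,102),T(210,328)),("top",(-22,-8,102),T(272,318)),
("side",(-22,8,102),S(127,125)),("side",(22,8,102),S(255,52)),("side",(22,-8,102),S(300,75))]
def f(p):
    x,y,z,th=p;r=[]
    for n,q,m in pts:
        X=Ro.from_rotvec([0,0,th]).apply(np.array(q)/1e3)+[x,y,z]
        r+=list(proj(n,X)[0]-m)
    return r
s=least_squares(f,[.52,-.17,0,.17],loss="soft_l1",f_scale=.5);print(s.x.round(4),np.rad2deg(s.x[3]),np.array(s.fun).reshape(-1,2).round(1).tolist())
R=Ro.from_rotvec(np.array([-1.369,-1.626,-.864]));print(np.rad2deg(np.arctan2(*R.as_matrix()[[1,0],1])))
x,y,z,th=s.x
# closing along cup y: tool y azimuth th+90 or th-90
for a in(np.pi/2,-np.pi/2): delta([x,y,.2],tool(th+a))
print(env.sense()["q"].round(2))
E
```

```text
[ 0.5194 -0.1744 -0.001   0.1256] 7.194774240759953 [[0.8, -0.6], [-0.7, -0.6], [1.3, -0.2], [-0.1, 0.3], [-2.4, 0.0], [-0.7, -0.3], [0.6, 0.4]]
9.939040522208396
t 14.7 d [ 0.119  -0.002   0.0136] rot [ 0.0047 -0.0113 -1.5252]
t 14.7 d [ 0.119  -0.002   0.0136] rot [-0.0114 -0.0048  1.6163]
[ 0.48  0.58 -0.02  1.55  0.01  1.02  0.62]
```

In the tool's units: 0.04 m is 0.8, -0.14 rad is -0.0446.

{"api": "shift_gripper", "payload": {
  "deltas": [
    [0.8, 0, 0, 0, 0, -0.0446],
    [0, 0, 0, 0, 0, -0.0446],
    [0, 0, 0, 0, 0, -0.0446],
    [0, 0, 0, 0, 0, -0.0446],
    [0, 0, 0, 0, 0, -0.0446],
    [0, 0, 0, 0, 0, -0.0446],
    [0, 0, 0, 0, 0, -0.0446],
    [0, 0, 0, 0, 0, -0.0446],
    [0, 0, 0, 0, 0, -0.0446],
    [0, 0, 0, 0, 0, -0.0446]
  ]
}}

```text
clock: 15.7
tool_pos: [0.5348, -0.2531, 0.2123]
tool_rot: [0.006, -3.136, -0.016]
force: [-0.3, 0.4, -1.0]
gripper_width: 0.0852
grip_force: 0.0
```

{"api": "shift_gripper", "payload": {
  "deltas": [
    [0, 0, 0, 0, 0, -0.0446],
    [0, 0, 0, 0, 0, 0],
    [0, 0, 0, 0, 0, 0],
    [0, 0, 0, 0, 0, 0]
  ]
}}

```text
clock: 16.1
tool_pos: [0.5351, -0.2513, 0.2128]
tool_rot: [0.218, -3.129, -0.016]
force: [-0.3, 0.2, 0.1]
gripper_width: 0.0852
grip_force: 0.0
```

```bash
python3 - <<'E'
from h import *
delta([.52,-.174,.2],tool(np.deg2rad(99)));print(env.sense()["q"].round(2))
E
```

```text
t 16.1 d [0.0042 0.0785 0.0137] rot [ 0.0103 -0.0038 -0.018 ]
[ 0.68  0.58 -0.44  1.61  0.27  1.02  1.86]
```

In the tool's units: 0.039 m is 0.78, 0.035 m is 0.7, -0.018 rad is -0.0057.

{"api": "shift_gripper", "payload": {
  "deltas": [
    [0.04, 0.78, 0.14, 0.0032, -0.0013, -0.0057],
    [0.04, 0.78, 0.14, 0, 0, 0],
    [0, 0, 0.7, 0, 0, 0],
    [0, 0, 0.7, 0, 0, 0],
    [0, 0, 0, 0, 0, 0],
    [0, 0, 0, 0, 0, 0],
    [0, 0, 0, 0, 0, 0],
    [0, 0, 0, 0, 0, 0]
  ],
  "aperture": 0.085
}}

```text
clock: 16.9
tool_pos: [0.5209, -0.1743, 0.1313]
tool_rot: [-0.251, 3.127, -0.002]
force: [0.2, -0.2, -0.4]
gripper_width: 0.0851
grip_force: 0.0
```

```bash
python3 - <<'E'
from h import *
delta([.52,-.174,.078],tool(np.deg2rad(99)));print(env.sense()["q"].round(2))
E
```

```text
t 16.9 d [0.0011 0.0006 0.0533] rot [-0.0016  0.0041  0.0028]
[ 0.55  0.61 -0.41  1.83  0.34  0.77  1.69]
```

In the tool's units: 0.025 m is 0.5, 0.02 m is 0.4, 0.004 rad is 0.0013.

{"api": "shift_gripper", "payload": {
  "deltas": [
    [0.02, 0.01, 0.5, 0, 0.0013, 0.001],
    [0, 0, 0.4, 0, 0, 0],
    [0, 0, 0.16, 0, 0, 0],
    [0, 0, 0, 0, 0, 0],
    [0, 0, 0, 0, 0, 0],
    [0, 0, 0, 0, 0, 0]
  ],
  "aperture": 0.085
}}

```text
clock: 17.5
tool_pos: [0.5194, -0.1737, 0.0778]
tool_rot: [0.247, -3.131, 0.002]
force: [1.4, 0.3, -0.1]
gripper_width: 0.0844
grip_force: 0.0
```

{"api": "shift_gripper", "payload": {
  "deltas": [
    [0, 0, 0, 0, 0, 0],
    [0, 0, 0, 0, 0, 0],
    [0, 0, 0, 0, 0, 0],
    [0, 0, 0, 0, 0, 0],
    [0, 0, 0, 0, 0, 0],
    [0, 0, 0, 0, 0, 0],
    [0, 0, 0, 0, 0, 0],
    [0, 0, 0, 0, 0, 0]
  ],
  "aperture": 0.0,
  "grip_force": 70
}}

```text
clock: 18.3
tool_pos: [0.5187, -0.1736, 0.0768]
tool_rot: [0.247, -3.129, 0.001]
force: [-0.1, -0.5, 3.0]
gripper_width: 0.0146
grip_force: 69.3
```

```bash
python3 - <<'E'
from h import *
delta([.52,-.174,.078],tool(np.deg2rad(99)));print(env.sense()["q"].round(2))
E
```

```text
t 18.3 d [-0.0012 -0.0006 -0.0012] rot [-0.0003 -0.0027  0.0006]
[ 0.52  0.69 -0.37  1.87  0.39  0.65  1.64]
```

In the tool's units: -0.04 m is -0.8, -0.02 m is -0.4.

{"api": "shift_gripper", "payload": {
  "deltas": [
    [0, 0, -0.4, 0, 0, 0],
    [0, 0, -0.8, 0, 0, 0],
    [0, 0, -0.8, 0, 0, 0],
    [0, 0, 0, 0, 0, 0],
    [0, 0, 0, 0, 0, 0]
  ]
}}

```text
clock: 18.8
tool_pos: [0.5183, -0.1735, 0.1764]
tool_rot: [0.247, -3.128, 0.001]
force: [-0.2, 0.2, -3.0]
gripper_width: 0.0148
grip_force: 68.9
```

```bash
python3 - <<'E'
from h import *
delta([.4953,.2123,.18],tool(np.deg2rad(68.4)))
E
```

```text
t 18.8 d [-0.0379  0.3846 -0.0038] rot [-0.0012 -0.0035  0.5346]
```

In the tool's units: 0.038 m is 0.76, -0.004 m is -0.08.

{"api": "shift_gripper", "payload": {
  "deltas": [
    [-0.08, 0.76, 0, 0, 0, 0],
    [-0.08, 0.76, 0, 0, 0, 0],
    [-0.08, 0.76, 0, 0, 0, 0],
    [-0.08, 0.76, 0, 0, 0, 0],
    [-0.08, 0.76, 0, 0, 0, 0],
    [-0.08, 0.76, 0, 0, 0, 0],
    [-0.08, 0.76, 0, 0, 0, 0],
    [-0.08, 0.76, 0, 0, 0, 0],
    [-0.06, 0.76, 0, 0, 0, 0],
    [-0.06, 0.76, -0.08, 0, 0, 0]
  ]
}}

```text
clock: 19.8
tool_pos: [0.4944, 0.2079, 0.1774]
tool_rot: [0.247, -3.122, 0.005]
force: [-0.4, 0.3, -2.9]
gripper_width: 0.0148
grip_force: 68.9
```

{"api": "shift_gripper", "payload": {
  "deltas": [
    [0, 0.08, 0, 0, 0, 0.0414],
    [0, 0, 0, 0, 0, 0.0414],
    [0, 0, 0, 0, 0, 0.0414],
    [0, 0, 0, 0, 0, 0.0446],
    [0, 0, 0, 0, 0, 0],
    [0, 0, 0, 0, 0, 0],
    [0, 0, 0, 0, 0, 0],
    [0, 0, 0, 0, 0, 0]
  ]
}}

```text
clock: 20.6
tool_pos: [0.4958, 0.2115, 0.1799]
tool_rot: [-0.579, -3.084, 0.002]
force: [-0.2, -0.1, -1.6]
gripper_width: 0.0147
grip_force: 69.0
```

```bash
cat > gd.py <<'E'
from h import *
import sys
c=float(sys.argv[1]);R=tool(np.deg2rad(68.4))   # cup centre at tool x = c
delta(np.array([.4953,.2123,float(sys.argv[2])])-R.apply([c,0,0]),R);s=env.sense();print(s["q"].round(2),s["ft_torque"].round(2),s["force"].round(1))
E
python3 gd.py -.0015 .15
python3 - <<'E'
from h import *
import cv2
o=[]
for n in("top","side"):
    f=grab_frame(n);np.save(n+"3.npy",f)
    x,y=np.int_(proj(n,[.4953,.2123,.1])[0])-[32,48];print(x,y);o.append(cv2.resize(f[y:y+96,x:x+64],(400,600),interpolation=cv2.INTER_CUBIC)[:,:,::-1])
cv2.imwrite("pics/hov.png",np.hstack(o))
E
```

```text
t 20.6 d [0.0022 0.0007 0.03  ] rot [-0.0023 -0.0036  0.0058]
[-0.24  0.52 -0.3   1.8   0.19  0.85  0.57] [ 0.06 -0.03 -0.  ] [-0.2 -0.1 -1.6]
146 164
142 108
```

View pics/hov.png

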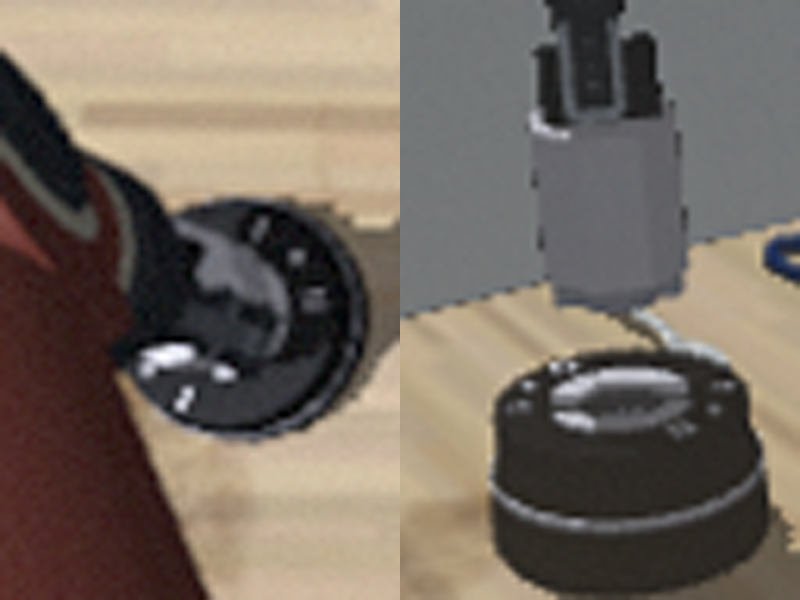

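```bash
python3 - <<'E'
from h import *
s=env.sense();R=Ro.from_rotvec(s["tool_rot"]);S=lambda *c:pix(c,6.25,(142,108))
zb=s["tool_pos"][2]-.0768
for h,(l,r),y in((.074,(533,672),112),(.014,(550,688),295)):
  for c in(-.004,-.002,0,.002):
    X=s["tool_pos"]+R.apply([c,0,0]);X[2]=zb+h
    print(h,c,proj("side",X)[0].round(2),S((l+r)/2-400,y).round(2))
for p in([.4953,.2123,.06],): print(proj("side",p)[0].round(2),S(221.5,98).round(2))
# edges automatically on the saved pictures
f=np.load("side3.npy").astype(int)
for row in(140,150): print(row,f[row,160:192].sum(1))
for row in(166,168,170,172,174): print(row,f[row,162:192].sum(1))
E
```

```text
0.074 -0.004 [173.9 125.8] [173.98 125.5 ]
0.074 -0.002 [173.03 125.87] [173.98 125.5 ]
0.074 0 [172.17 125.95] [173.98 125.5 ]
0.074 0.002 [171.3  126.02] [173.98 125.5 ]
0.014 -0.004 [176.18 149.75] [176.62 154.78]
0.014 -0.002 [175.34 149.83] [176.62 154.78]
0.014 0 [174.5  149.92] [176.62 154.78]
0.014 0.002 [173.66 150.  ] [176.62 154.78]
[176.22 171.6 ] [177.02 123.26]
140 [353 355 358 357 322 306 314 313 309 314 311 315 319 312 317 321 316 315
 316 320 317 306 297 297 290 297 290 351 357 353 355 353]
150 [357 352 353 360 356 322 310 309 312 311 312 314 311 316 317 316 318 318
 316 319 321 321 303 298 296 299 291 274 440 510 507 506]
166 [522 529 374 261 614 418 267 552 306 132 109 108 100  96 177 188 180 186
 185 185 115 103 108 120 121 126 121 118 118 137]
168 [182 117 120 120 119 147 115 265 502 532 543 546 589 592 582 565 564 572
 583 590 602 575 576 562 459 263 151 136 126 121]
170 [297 200 130 127 329 571 616 633 593 507 382 289 229 224 226 204 199 205
 202 195 250 275 307 312 319 327 160 110 117 145]
172 [269 152 135 117 251 311 309 315 245 179 167 155 162 157 164 159 157 155
 164 165 158 143 240 286 289 295 208 126 112 161]
174 [158 137 134 128 281 573 555 538 546 446 274 180 237 245 244 262 245 272
 271 280 294 302 308 263 223 135 111 112 114 147]
```

Against the grinder as seen in the same side view, the cup centre is about 1.8 mm off the tool centre along −x, which matches my assumption. I'll align and lower.

The rows are not in the units I measure in: shifts go in shares of 50 mm and turns go in shares of 180 degrees. I convert before sending: 0.02 m is 0.4, 0.012 m is 0.24, 0.006 rad is 0.0019.

{"api": "shift_gripper", "payload": {
  "deltas": [
    [0.04, 0.02, 0.4, -0.0006, -0.0013, 0.0019],
    [0, 0, 0.24, 0, 0, 0],
    [0, 0, 0, 0, 0, 0],
    [0, 0, 0, 0, 0, 0],
    [0, 0, 0, 0, 0, 0],
    [0, 0, 0, 0, 0, 0],
    [0, 0, 0, 0, 0, 0]
  ]
}}

```text
clock: 21.4
tool_pos: [0.4948, 0.2135, 0.1489]
tool_rot: [0.59, 3.083, 0.001]
force: [-0.7, 1.0, -1.8]
gripper_width: 0.0149
grip_force: 68.9
```

```bash
python3 gd.py -.0018 .1243
```

```text
t 21.4 d [ 0.0009 -0.0009  0.0246] rot [ 0.0011  0.0019 -0.0014]
[-0.26  0.56 -0.28  1.84  0.21  0.77  0.54] [-0.01 -0.06 -0.01] [-0.7  1.  -1.8]
```

In the tool's units: 0.006 m is 0.12, 0.004 m is 0.08, 0.002 rad is 0.0006.

{"api": "shift_gripper", "payload": {
  "deltas": [
    [0.02, -0.012, 0.12, 0, 0.0006, 0],
    [0, 0, 0.08, 0, 0, 0],
    [0, 0, 0.04, 0, 0, 0],
    [0, 0, 0, 0, 0, 0],
    [0, 0, 0, 0, 0, 0],
    [0, 0, 0, 0, 0, 0]
  ]
}}

```text
clock: 22.0
tool_pos: [0.4935, 0.2133, 0.1366]
tool_rot: [-0.59, -3.085, -0.001]
force: [0.5, 0.1, -1.6]
gripper_width: 0.0143
grip_force: 68.9
```

```bash
python3 gd.py -.0018 .1243
```

```text
t 22.0 d [-0.0003 -0.0003  0.0123] rot [ 0.0006 -0.0005 -0.0012]
[-0.27  0.57 -0.28  1.86  0.22  0.74  0.53] [ 0.08  0.02 -0.01] [ 0.5  0.1 -1.6]
```

{"api": "shift_gripper", "payload": {
  "deltas": [
    [0, 0, 0.04, 0, 0, 0],
    [0, 0, 0.04, 0, 0, 0],
    [0, 0, 0, 0, 0, 0],
    [0, 0, 0, 0, 0, 0]
  ]
}}

```text
clock: 22.4
tool_pos: [0.4933, 0.2132, 0.1323]
tool_rot: [-0.59, -3.085, -0.001]
force: [-0.6, 0.2, -2.0]
gripper_width: 0.0147
grip_force: 68.9
```

```bash
python3 gd.py -.0018 .1243
```

```text
t 22.4 d [-0.0004 -0.0001  0.008 ] rot [ 0.0002 -0.0009 -0.0013]
[-0.27  0.58 -0.28  1.86  0.22  0.73  0.53] [-0.01  0.01 -0.02] [-0.6  0.2 -2. ]
```

It's 4 mm below the rim with no contact force, so the lugs are in the notches. Going on down.

{"api": "shift_gripper", "payload": {
  "deltas": [
    [0, 0, 0.06, 0, 0, 0],
    [0, 0, 0.06, 0, 0, 0],
    [0, 0, 0.02, 0, 0, 0],
    [0, 0, 0, 0, 0, 0],
    [0, 0, 0, 0, 0, 0]
  ]
}}

```text
clock: 22.9
tool_pos: [0.4933, 0.2135, 0.1254]
tool_rot: [-0.59, -3.085, -0.001]
force: [0.9, 1.0, -2.6]
gripper_width: 0.0147
grip_force: 68.9
```

```bash
python3 gd.py -.0018 .1243
```

```text
t 22.9 d [-0.0005 -0.0004  0.0011] rot [ 0.0008 -0.0009 -0.0011]
[-0.27  0.59 -0.27  1.87  0.23  0.72  0.52] [ 0.26 -0.04  0.02] [ 0.9  1.  -2.6]
```

{"api": "shift_gripper", "payload": {
  "deltas": [
    [0, 0, 0.03, 0, 0, 0],
    [0, 0, 0, 0, 0, 0],
    [0, 0, 0, 0, 0, 0]
  ]
}}

```text
clock: 23.2
tool_pos: [0.4935, 0.2134, 0.1242]
tool_rot: [-0.591, -3.085, -0.002]
force: [-0.7, 0.8, 0.5]
gripper_width: 0.0145
grip_force: 69.3
```

```bash
python3 gd.py -.0018 .1243
```

```text
t 23.2 d [-0.0003 -0.0004 -0.0001] rot [ 0.001  -0.0003 -0.0012]
[-0.27  0.59 -0.27  1.87  0.23  0.71  0.52] [ 0.23  0.03 -0.05] [-0.7  0.8  0.5]
```

In the tool's units: 0.001 m is 0.02.

{"api": "shift_gripper", "payload": {
  "deltas": [
    [0, 0, 0.02, 0, 0, 0],
    [0, 0, 0, 0, 0, 0],
    [0, 0, 0, 0, 0, 0],
    [0, 0, 0, 0, 0, 0]
  ]
}}

```text
clock: 23.6
tool_pos: [0.4936, 0.2135, 0.1242]
tool_rot: [0.591, 3.085, 0.002]
force: [-2.0, -1.0, 8.3]
gripper_width: 0.0143
grip_force: 70.3
```

```bash
python3 gd.py -.0018 .1243
```

```text
t 23.6 d [-0.0002 -0.0005 -0.0001] rot [ 0.0012  0.0002 -0.0013]
[-0.27  0.59 -0.27  1.87  0.23  0.71  0.52] [0.02 0.44 0.  ] [-2.  -1.   8.3]
```

Seated: there's a firm floor at the expected height. I'll ease the press and twist clockwise (tool +rz) in stages, watching the moment.

In the tool's units: -0.0008 m is -0.016.

```bash
cat > tw.py <<'E'
from h import *
s=env.sense();R=Ro.from_rotvec(s["tool_rot"]).as_matrix();a=np.arctan2(R[1,1],R[0,1])
print("turn from 68.4deg:",round(np.deg2rad(68.4)-a,4),"rad; pos",s["tool_pos"].round(4),"F",s["force"].round(1),"M",s["ft_torque"].round(3),"tau7",s["tau"][6].round(3))
E
python3 tw.py
```

```text
turn from 68.4deg: 0.0013 rad; pos [0.4936 0.2135 0.1242] F [-2.  -1.   8.3] M [0.015 0.444 0.005] tau7 0.013
```

{"api": "shift_gripper", "payload": {
  "deltas": [
    [0, 0, -0.016, 0, 0, 0],
    [0, 0, 0, 0, 0, 0]
  ],
  "grip_force": 90
}}

```text
clock: 23.8
tool_pos: [0.4936, 0.2134, 0.1243]
tool_rot: [0.591, 3.086, 0.002]
force: [0.4, 0.4, 4.0]
gripper_width: 0.0142
grip_force: 89.8
```

```bash
python3 tw.py
```

```text
turn from 68.4deg: 0.0013 rad; pos [0.4936 0.2134 0.1243] F [0.4 0.4 4. ] M [ 0.099  0.166 -0.013] tau7 0.013
```

{"api": "shift_gripper", "payload": {
  "deltas": [
    [0, 0, 0, 0, 0, 0.0159],
    [0, 0, 0, 0, 0, 0.0159],
    [0, 0, 0, 0, 0, 0],
    [0, 0, 0, 0, 0, 0],
    [0, 0, 0, 0, 0, 0]
  ]
}}

```text
clock: 24.3
tool_pos: [0.4936, 0.2137, 0.1242]
tool_rot: [-0.742, -3.053, -0.002]
force: [-1.0, 1.1, 4.2]
gripper_width: 0.0142
grip_force: 90.0
```

```bash
python3 tw.py
```

```text
turn from 68.4deg: 0.0999 rad; pos [0.4936 0.2137 0.1242] F [-1.   1.1  4.2] M [ 0.208  0.212 -0.019] tau7 -0.022
```

{"api": "shift_gripper", "payload": {
  "deltas": [
    [0, 0, 0, 0, 0, 0.0159],
    [0, 0, 0, 0, 0, 0.0159],
    [0, 0, 0, 0, 0, 0],
    [0, 0, 0, 0, 0, 0],
    [0, 0, 0, 0, 0, 0]
  ]
}}

```text
clock: 24.8
tool_pos: [0.4936, 0.2139, 0.1242]
tool_rot: [-0.892, -3.012, -0.003]
force: [-0.1, 0.7, 6.0]
gripper_width: 0.014
grip_force: 90.1
```

```bash
python3 tw.py
```

```text
turn from 68.4deg: 0.199 rad; pos [0.4936 0.2139 0.1242] F [-0.1  0.7  6. ] M [0.387 0.187 0.04 ] tau7 -0.042
```

In the tool's units: 0.05 rad is 0.0159.

{"api": "shift_gripper", "payload": {
  "deltas": [
    [0, 0, 0, 0, 0, 0.0159],
    [0, 0, 0, 0, 0, 0.0159],
    [0, 0, 0, 0, 0, 0],
    [0, 0, 0, 0, 0, 0],
    [0, 0, 0, 0, 0, 0]
  ]
}}

```text
clock: 25.3
tool_pos: [0.4938, 0.2143, 0.1243]
tool_rot: [1.04, 2.964, 0.004]
force: [-0.0, 1.4, 6.2]
gripper_width: 0.0143
grip_force: 90.1
```

```bash
python3 tw.py
```

```text
turn from 68.4deg: 0.2982 rad; pos [0.4938 0.2143 0.1243] F [-0.   1.4  6.2] M [0.555 0.194 0.101] tau7 -0.063
```

{"api": "shift_gripper", "payload": {
  "deltas": [
    [0, 0, 0, 0, 0, 0.0159],
    [0, 0, 0, 0, 0, 0.0159],
    [0, 0, 0, 0, 0, 0],
    [0, 0, 0, 0, 0, 0],
    [0, 0, 0, 0, 0, 0]
  ]
}}

```text
clock: 25.8
tool_pos: [0.4941, 0.2145, 0.1243]
tool_rot: [1.187, 2.908, 0.005]
force: [-0.0, 3.3, 5.7]
gripper_width: 0.0144
grip_force: 90.2
```

```bash
python3 tw.py
```

```text
turn from 68.4deg: 0.398 rad; pos [0.4941 0.2145 0.1243] F [-0.   3.3  5.7] M [ 0.849 -0.004  0.101] tau7 -0.083
```

{"api": "shift_gripper", "payload": {
  "deltas": [
    [0, 0, 0, 0, 0, 0.0159],
    [0, 0, 0, 0, 0, 0.0159],
    [0, 0, 0, 0, 0, 0],
    [0, 0, 0, 0, 0, 0],
    [0, 0, 0, 0, 0, 0]
  ]
}}

```text
clock: 26.3
tool_pos: [0.4944, 0.2147, 0.1243]
tool_rot: [1.332, 2.844, 0.006]
force: [1.7, 5.7, 4.5]
gripper_width: 0.0146
grip_force: 90.1
```

```bash
python3 tw.py
```

```text
turn from 68.4deg: 0.4992 rad; pos [0.4944 0.2147 0.1243] F [1.7 5.7 4.5] M [ 1.356 -0.416  0.08 ] tau7 -0.092
```

In the tool's units: 0.0006 m is 0.012, 0.0005 m is 0.01, 0.03 rad is 0.0095.

{"api": "shift_gripper", "payload": {
  "deltas": [
    [0.01, 0.012, 0, 0, 0, 0.0095],
    [0, 0, 0, 0, 0, 0.0064],
    [0, 0, 0, 0, 0, 0],
    [0, 0, 0, 0, 0, 0],
    [0, 0, 0, 0, 0, 0]
  ]
}}

```text
clock: 26.8
tool_pos: [0.4945, 0.2149, 0.1243]
tool_rot: [1.404, 2.81, 0.005]
force: [1.0, 3.9, 6.1]
gripper_width: 0.0144
grip_force: 90.3
```

```bash
python3 tw.py
python3 - <<'E'
from h import *
import cv2
o=[]
for n in("top","side"):
    f=grab_frame(n)
    x,y=np.int_(proj(n,[.4953,.2123,.1])[0])-[24,36];print(x,y);o.append(cv2.resize(f[y:y+72,x:x+48],(400,600),interpolation=cv2.INTER_CUBIC)[:,:,::-1])
cv2.imwrite("pics/tw.png",np.hstack(o))
E
```

```text
turn from 68.4deg: 0.5496 rad; pos [0.4945 0.2149 0.1243] F [1.  3.9 6.1] M [ 1.198 -0.398  0.146] tau7 -0.113
154 176
150 120
```

View pics/tw.png

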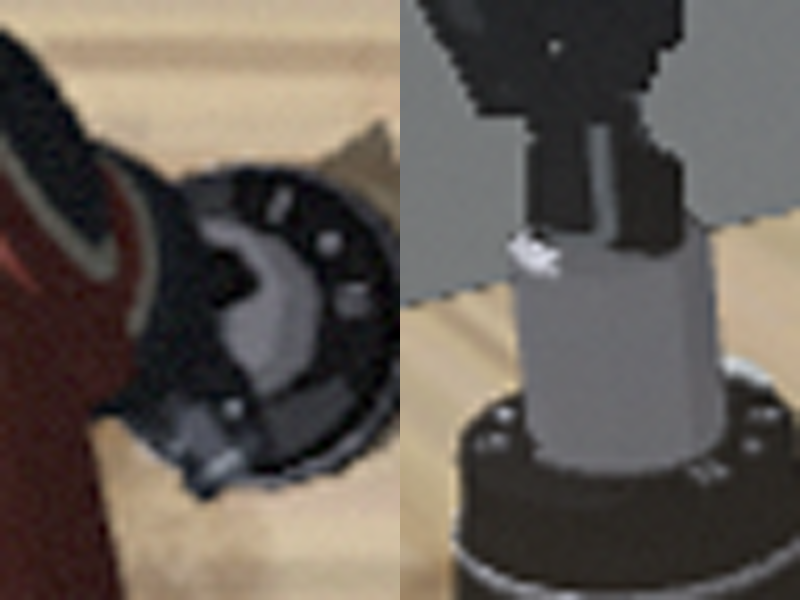

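The cup is down on the rim, turned 0.55 rad from the notch, with the spring moment matching a ring angle of about 0.5. I'll check that it holds steady, then hand it in.

{"api": "shift_gripper", "payload": {
  "deltas": [
    [0, 0, 0, 0, 0, 0],
    [0, 0, 0, 0, 0, 0],
    [0, 0, 0, 0, 0, 0],
    [0, 0, 0, 0, 0, 0],
    [0, 0, 0, 0, 0, 0]
  ]
}}

```text
clock: 27.4
tool_pos: [0.4945, 0.2149, 0.1243]
tool_rot: [1.404, 2.81, 0.005]
force: [1.6, 4.3, 5.8]
gripper_width: 0.0144
grip_force: 90.3
```

```bash
python3 tw.py; python3 -c "
from bench import env, order, grab_frame, camera_info
print(order.job_done())"
```

```text
turn from 68.4deg: 0.5496 rad; pos [0.4945 0.2149 0.1243] F [1.6 4.3 5.8] M [ 1.2   -0.394  0.093] tau7 -0.113
the job is handed in; nothing more can be done
None
```

I handed the job in at 27 s: the cup was stood upright, seated fully in the socket and turned 0.55 rad clockwise (ring estimated at 0.45–0.55, pulse 0.52, well short of the lock), still gripped and held steady; no verdict came back.

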